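# Drive a seated nozzle out of the depositor block with the ejector rod

### The arm

A 7-joint arm with a two-finger parallel gripper is mounted at the origin on the work surface. World frame = base frame: x ahead of the robot, y to its left, z up, the work surface at z = 0. Lengths are in m, angles in rad, forces in N, time in s.
With the tool pointing down it reaches from about 0.425 to 0.875 m from the base axis. Payload 8.4 kg.
Tool frame: the origin (TCP) lies at the very end of the fingers, on their centre line; the grasp point (between the pads) lies 19 mm behind it; z points along the fingers, y is the line along which they close (so a half turn about z gives the same grasp; the last joint's range is limited). The gripper opens to 87 mm and grips with 3 to 60 N. Pads are 19 mm wide; open, the fingers measure 117 mm over their backs; the gripper's body (75 mm by 190 mm) begins 51 mm behind the grasp point.
Start: joints at [1.171, 0.333, 0.04, 1.465, -0.013, 1.343, -0.059], TCP at [0.193, -0.621, 0.223] pointing down, gripper open.
Joint ranges: [-2.58, 2.58], [-0.38, 2.09], [-1.3, 1.39], [0.25, 2.4], [-1.5, 4.64], [0.08, 2.09], [-2.65, 2.65]. Speed limits (rad/s): [2.22, 2.22, 2.79, 2.79, 3.14, 3.14, 3.14].

### API

Orientations are given as a unit quaternion [x, y, z, w].
In Python, from station import monitor, grab_frame, camera_params, close_job gives the robot as it stands. The module is installed in compiled form; this text tells all that it offers.
- The arm moves only by the tool play_rows, never from a script. Its argument "steps" is a list of rows, each a list of 7 numbers: the finger opening in mm, from 0 to 87, then the shift along the tool's x, y, z in mm, then the turn, a rotation vector about the tool's x, y, z in degrees. In form: [[grip, tx, ty, tz, ax, ay, az], ...]. A call has 1 to 5 rows; each row is the pose to reach, as a shift and turn from the pose commanded when the call began, along the tool's axes at that moment; what a row does not reach only later rows make up. A row lasts 1/10 s, in which the tool goes at most 50 mm and 8.59 degrees, less where a joint would pass 70% of its speed; a pose out of reach is approached as far as the arm can. A call with a gripper value outside its range is refused whole. The fingers move at their own pace and stop on an object; the grip force is fixed at half the most. Time passes only in rows, so rows that repeat a pose let the fingers close. It gives the time, the measured TCP pose, the force, the opening and the grip force at its end, in the units of the state.
- monitor.observe(): the state, without advancing time (a new reading comes with each control period).
- grab_frame(name): name is "scene" or "top" or "wrist"; returns the picture (480x640x3 uint8, blue, green, red); there is no depth.
- camera_params(name): a dict with "intrinsics" (3x3 intrinsics, pixels), "xyz" and "attitude" of the camera in the world; the wrist camera has in their place "hand_eye" (4x4, takes a point from camera to tool coordinates, whose origin is the TCP and whose axes are the flange's). Camera axes: x right, y up, looking along -z (the intrinsics and any distortion apply to the point x, -y, -z); pixel columns grow to the right and rows downward; lengths in m; the calibration is good to about 2 mm. A picture is of the moment at which its call begins: read the wrist's pose just before it. camera_params takes no time and is no camera call.
- close_job(): hands the job in; it is judged then, once.
The state is a dict: "time_s": time; "qpos": joint angles; "joint_velocities": joint speeds; "joint_torque": joint torques, N m; "tool_pos": TCP position; "eef_rot": TCP orientation; "wrist_force": force on the tool from outside, world axes, zero at the start; "moment": the same for the moment, N m; "finger_gap": finger opening in m; "finger_force": force on a finger pad.
Only numpy, scipy, OpenCV 4.12 (cv2) and the standard library are available. Lean on these libraries where they do the work, as an engineer would, in place of code of your own. Each camera call takes 0.05 s, during which the arm holds its last target. There are 200 camera calls.

### The job

Take the ejector rod out of its rest, feel its tip into the off-centre bore of the guide bush on top of the biscuit depositor's nozzle block and press it down steadily, without forcing, until the nozzle wedged in the underside is driven out and drops into the catch pan below. Then draw the rod out and put it gently back in its rest, collar down on the rest, and let go. Do not pull at the nozzle with the fingers, and leave everything else where it stands.

Things in the scene. Friction and masses are not known exactly. Their poses are not given: they have to be found in the camera images.
- rod_grip (a point): Centre of the ejector rod's square black handle (22 x 22 mm, 62 mm long, x and y along its flats); this point is half-way up it. Under the handle a steel collar 34 mm diameter, 6 mm thick, its underside 37 mm below this point; then a steel shank 14 mm diameter, 50 mm long, its tip 87 mm below this point. z up along the rod.
- rod_tip (a point): Centre of the flat lower end of the ejector rod's shank (9 mm flat; the last 3 mm of the shank is rounded off), 87 mm below the handle's centre along the rod.
- block_top (a point): Point on the vertical centre line of block and nozzle, level with the top of the guide bush (100 mm above the table); z up. NOT the bore: the round steel bush (40 mm diameter, 12 mm high) is eccentric, its bore (17 mm, sharp edge, 1.5 mm play round the shank) is centred 5 mm from this point, in a direction that differs each time. The nozzle's head is 33 mm below.
- nozzle_mid (a point): Middle of the steel nozzle. z is its axis, from spout to head. At the start it is seated head up in the underside of the block, in the middle, spout showing below, this point 47 mm above the table; lying or standing in the catch pan the point is about 15 to 24 mm above the table.
- rest_hole (a point): Centre of the mouth of the hole in the top of the rod's rest, a grey block 70 x 70 mm, 60 mm high, fixed. The hole is 20 mm diameter, 55 mm deep, its edge bevelled by 4 mm. z up. With the rod hung in it the collar lies flat on the block's top.
- spare_nozzle_mid (a point): Bystander: middle of a short loose nozzle 26 mm diameter, 32 mm high, standing on the table.
- cutter_c (a point): Bystander: centre of a round steel biscuit cutter, 52 mm diameter, 22 mm high.
- brush_grip (a point): Bystander: the handle of a pastry brush lying on the table.
- spatula_grip (a point): Bystander: the handle of a spatula lying on the table.
- cup_rim (a point): Bystander: centre of the mouth of a steel cup, 70 mm diameter, 75 mm high.
- jar_c (a point): Bystander: half-way up a glass jar, 64 mm diameter, 90 mm high.
- carton_c (a point): Bystander: centre of a cardboard carton 100 x 140 x 50 mm.
- rod: The whole ejector rod, about 160 g; origin at the centre of the tip, z up along it. Starts upright, hanging by its collar in the rest. Pressing the rod on the block, the nozzle or the rest with over 50 N damages them.
- stand: The fixed stand: white block 90 x 90 mm, its top 88 mm above the table, with the guide bush on it, on four 10 mm legs, and a catch pan 110 x 110 mm (14 mm rim) underneath. Below the bush the block is bored 28 mm wide. The rod's collar meets the bush when the tip is 50 mm deep. Origin on the table under the centre, x and y along its sides.
- nozzle: The whole nozzle, 40 mm long, 110 g: head 16 mm high tapering from 34 mm diameter at the top to 26 mm, spout 24 mm long tapering from 22 to 12 mm. Origin at the spout's end, z towards the head. Spring noses grip the head: pushing it takes about 5 to 15 N at its stiffest, building up over some 15 mm of travel, then it lets go all at once, 2 to 6 mm before the collar meets the bush.
- rest: The rod's fixed rest; origin on the table under its hole, x and y along its sides.

How it is judged:
By the outcome, as a careful person would: the job done as asked, in the order asked, and still so for the second after the job is handed in, with the robot touching nothing.
It also fails if it takes over 67 s, if anything falls off the work surface, if the arm or the gripper's body presses on something with over 40 N, if the wrist force passes 120 N, or if a joint passes its speed limit or range.

## Working session

There is one attempt and no reset: what is moved stays moved. The work goes in short steps, Python scripts to look and compute and a tool call to move; the robot and the scene stay as the last step left them, time stands still between calls to the robot, and variables do not carry over. Pictures are saved under pics/ and viewed, at most 10 in all, crops included, and the job is handed in when it is done.

Besides the shell and the picture viewer there is one more tool, called after ">>>" by a JSON object that holds its "method" and its "body", one argument or row to a line. play_rows: Moves the arm, as the interface text tells. Its arguments: {"type":"object","properties":{"steps":{"type":"array","items":{"type":"array","items":{"type":"number"}}}},"required":["steps"]}

```bash
mkdir -p pics; cat > h.py <<'E'
import numpy as np, cv2
from scipy.spatial.transform import Rotation as R
from station import monitor, grab_frame, camera_params, close_job
def cam(name, st=None):
    p=camera_params(name); K=np.array(p["intrinsics"])
    if "hand_eye" in p:
        H=np.array(p["hand_eye"]); Rt=R.from_quat(st["eef_rot"]).as_matrix()
        return K,Rt@H[:3,:3],Rt@H[:3,3]+np.array(st["tool_pos"])
    a=np.array(p["attitude"]); M=R.from_quat(a).as_matrix() if a.size==4 else a.reshape(3,3)
    return K,M,np.array(p["xyz"])
def ray(c,uv,z):
    K,M,t=c; d=np.linalg.solve(K,[uv[0],uv[1],1.]); d=M@(d*[1,-1,-1]); return t+d*(z-t[2])/d[2]
def proj(c,P):
    K,M,t=c; q=(M.T@(np.array(P)-t))*[1,-1,-1]; q=K@q; return q[:2]/q[2]
def totool(st,dv): return R.from_quat(st["eef_rot"]).as_matrix().T@np.array(dv)*1000
E
python3 - <<'E'
from h import *
s=monitor.observe(); print(s)
for n in("scene","top","wrist"):
    print(n,camera_params(n)); 
for n in("scene","top"):
    cv2.imwrite(f"pics/{n}0.png",grab_frame(n))
E
```

```text
{'time_s': 0.0, 'qpos': array([ 1.17080476,  0.33388085,  0.03989901,  1.46627291, -0.01339924,
        1.34331657, -0.05850499]), 'joint_velocities': array([-9.78106592e-05,  5.68663503e-04,  2.16557361e-03, -2.29357920e-03,
        1.28338665e-03, -1.31712319e-03, -1.48185347e-03]), 'joint_torque': array([ 2.73947035e-04, -6.56362724e+01,  1.33538615e+00, -4.03806067e+01,
       -5.97895612e-02,  4.48521052e-02,  1.60838053e-04]), 'tool_pos': array([ 0.19239462, -0.62037532,  0.22167826]), 'eef_rot': array([ 9.88714972e-01,  1.49806724e-01, -1.78384868e-04, -7.85745392e-04]), 'wrist_force': array([-1.09556685,  0.00946664, -0.37854228]), 'moment': array([ 0.01256988, -0.04293951, -0.0398617 ]), 'finger_force': 0.0, 'finger_gap': 0.08700369644086518}
scene {'intrinsics': array([[564.58625987,   0.        , 321.75152898],
       [  0.        , 564.58625987, 241.78410179],
       [  0.        ,   0.        ,   1.        ]]), 'xyz': array([ 0.79280829, -0.40739267,  0.87743116]), 'attitude': array([0.25921772, 0.07046439, 0.25742605, 0.92820944])}
top {'intrinsics': array([[498.52693232,   0.        , 318.74614715],
       [  0.        , 498.52693232, 243.81188122],
       [  0.        ,   0.        ,   1.        ]]), 'xyz': array([0.36024681, 0.00949332, 1.03441787]), 'attitude': array([ 0.06966753, -0.06287401, -0.69535277,  0.71251514])}
wrist {'intrinsics': array([[424.90154644,   0.        , 311.34599344],
       [  0.        , 424.90154644, 232.30273559],
       [  0.        ,   0.        ,   1.        ]]), 'hand_eye': array([[-1.93612493e-04,  9.53882396e-01,  3.00180506e-01,
         8.24220874e-02],
       [ 9.99999956e-01,  1.17486207e-04,  2.71651419e-04,
         2.62436223e-04],
       [ 2.23856438e-04,  3.00180546e-01, -9.53882377e-01,
        -1.62326401e-01],
       [ 0.00000000e+00,  0.00000000e+00,  0.00000000e+00,
         1.00000000e+00]])}
```

View pics/top0.png

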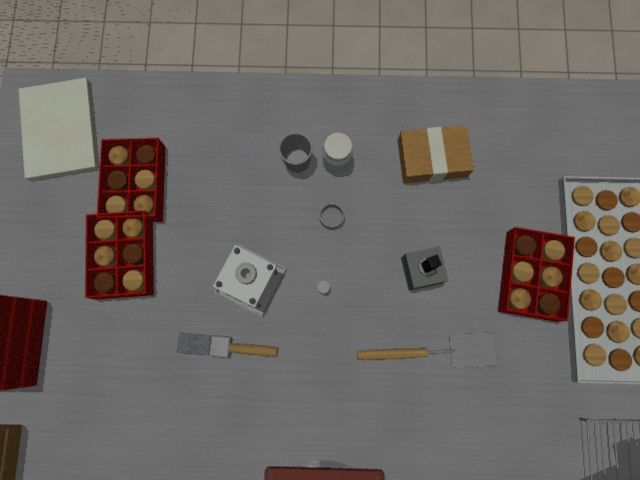

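View pics/scene0.png

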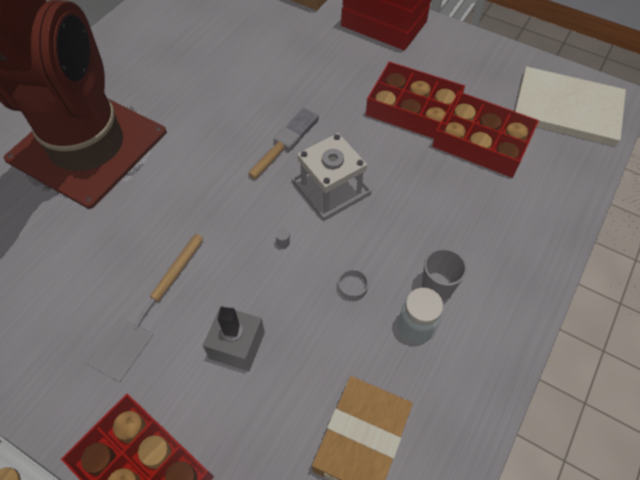

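The top view shows the stand's bush at about (246,272) and the black rod handle at (432,262) on the rest at (425,268). The scene view shows the bush at (333,158) and the handle top at (227,310).

```bash
python3 - <<'E'
from h import *
T=cam("top");S=cam("scene"); s=monitor.observe()
print("bush",ray(T,(246,272),.1),ray(S,(333,158),.1))
print("spare",ray(T,(323,282),.032),ray(S,(283,235),.032))
print("cutter",ray(T,(332,217),.022)); print("spatula",ray(T,(393,354),.01),ray(T,(475,350),0))
print("carton",ray(T,(436,153),.05),"jar",ray(T,(338,146),.09))
for n in("top","scene"):
    im=cv2.imread(f"pics/{n}0.png"); m=(im.max(2)<30).astype(np.uint8)
    k,l,st,ce=cv2.connectedComponentsWithStats(m)
    for i in range(1,k):
        if 80<st[i,4]<900:
            c=max(cv2.findContours((l==i).astype(np.uint8),0,2)[0],key=cv2.contourArea)
            print(n,st[i],ce[i],cv2.approxPolyDP(c,2,True)[:,0].tolist())
H=[("top",T,(432,262)),("scene",S,(228,310))]
for n,c,uv in H: print(n,ray(c,uv,.128))
R0=R.from_quat(s["eef_rot"]).as_matrix(); print(R0.round(3))
E
```

```text
bush [0.48016657 0.15682912 0.1       ] [0.48068861 0.1555668  0.1       ]
spare [0.47234501 0.01102926 0.032     ] [0.46600513 0.00897013 0.032     ]
cutter [ 0.61005929 -0.00454651  0.022     ]
spatula [ 0.33339323 -0.13265989  0.01      ] [ 0.34524281 -0.29993057  0.        ]
carton [ 0.74494826 -0.21746534  0.05      ] jar [ 0.73974709 -0.01267395  0.09      ]
top [422 256  19  17 173] [430.47976879 263.73988439] [[437, 256], [422, 263], [425, 272], [440, 264]]
top [ 0.50326959 -0.18819985  0.128     ]
scene [ 0.50455449 -0.18635802  0.128     ]
[[ 0.955  0.296 -0.001]
 [ 0.296 -0.955  0.001]
 [-0.    -0.001 -1.   ]]
```

>>> {"method": "play_rows", "body": {
  "steps": [
    [87, 39, -30, -6, 0, 0, 0],
    [87, 78, -60, -12, 0, 0, 0],
    [87, 117, -90, -18, 0, 0, 0],
    [87, 156, -120, -20, 0, 0, 0],
    [87, 195, -150, -20, 0, 0, 0]
  ]
}}

```text
time_s: 0.6
tool_pos: [0.3352, -0.418, 0.2428]
eef_rot: [0.989, 0.15, 0.0, 0.0]
wrist_force: [1.4, -0.1, -0.5]
finger_gap: 0.087
finger_force: 0.0
```

>>> {"method": "play_rows", "body": {
  "steps": [
    [87, 39, -30, 0, 0, 0, 0],
    [87, 78, -60, 0, 0, 0, 0],
    [87, 117, -90, 0, 0, 0, 0],
    [87, 156, -120, 0, 0, 0, 0],
    [87, 195, -150, 0, 0, 0, 0]
  ]
}}

```text
time_s: 1.1
tool_pos: [0.4768, -0.2169, 0.2425]
eef_rot: [0.989, 0.15, -0.0, 0.0]
wrist_force: [1.2, -1.2, -1.0]
finger_gap: 0.0868
finger_force: 0.0
```

>>> {"method": "play_rows", "body": {
  "steps": [
    [87, 17, -12, 0, 0, 0, 0],
    [87, 34, -22, 0, 0, 0, 0],
    [87, 34, -22, 0, 0, 0, 0],
    [87, 34, -22, 0, 0, 0, 0]
  ]
}}

```text
time_s: 1.5
tool_pos: [0.5018, -0.1878, 0.2422]
eef_rot: [0.989, 0.15, -0.0, -0.0]
wrist_force: [-0.4, -0.7, 0.2]
finger_gap: 0.0865
finger_force: 0.0
```

```bash
python3 - <<'E'
from h import *
s=monitor.observe(); f=grab_frame("wrist"); cv2.imwrite("pics/w1.png",f)
import pickle; pickle.dump(s,open("w1.pkl","wb"))
c=cam("wrist",s); print(s["tool_pos"],s["eef_rot"],s["time_s"],s["qpos"], s["wrist_force"])
m=(f.max(2)<35).astype(np.uint8);k,l,st,ce=cv2.connectedComponentsWithStats(m)
for i in range(1,k):
    if st[i,4]>300: print(st[i],ce[i])
print(proj(c,(.503,-.187,.128)))
E
```

```text
[ 0.50177581 -0.18782558  0.24216481] [ 9.88676728e-01  1.50060348e-01 -4.53324301e-04 -1.18455971e-04] 1.5 [ 0.60764065  0.11354546 -0.35929244  1.69761184  0.04108645  1.33874628
 -1.02855904] [-0.37984313 -0.7266634   0.20138084]
[ 303  190   33   48 1284] [318.70249221 214.5771028 ]
[ 125  282   84   65 2916] [177.98731139 321.21090535]
[  414   282   226   142 16656] [544.13844861 360.20341018]
[    0   309   640   171 37306] [215.12641398 431.01938026]
[310.50768126 223.71994719]
```

View pics/w1.png

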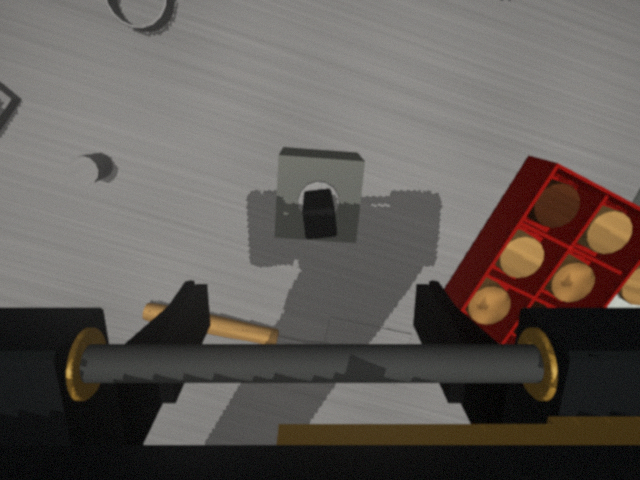

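The wrist view shows the handle's top face near (321,223), the rest's top from (278,155) to (358,241), and nothing near the fingers' path; I'll enlarge it to get the angles.

```bash
python3 - <<'E'
from h import *
f=cv2.imread("pics/w1.png")[140:250,260:380]
g=(255*(f/255.)**.45).astype(np.uint8)
cv2.imwrite("pics/w1c.png",cv2.resize(g,None,fx=5,fy=5,interpolation=2))
E
```

```text
(no output)
```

View pics/w1c.png

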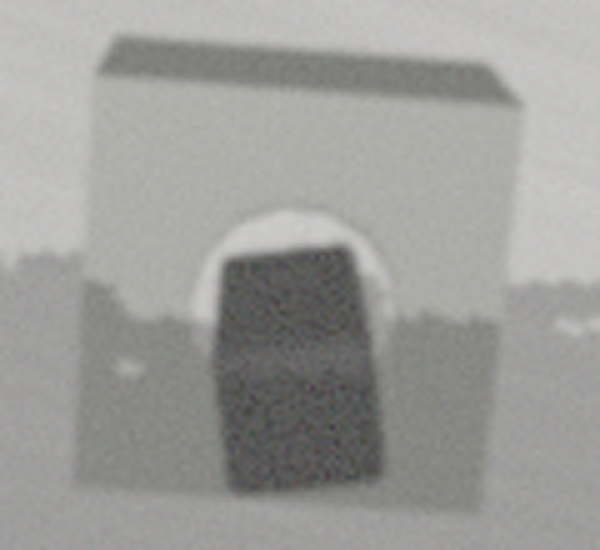

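In the crop, the handle's top face has corners (215,355),(370,340),(382,475),(232,492). The rest's top has (97,75),(522,105),(480,512),(73,487).

```bash
python3 - <<'E'
from h import *
import pickle
s=pickle.load(open("w1.pkl","rb")); c=cam("wrist",s)
for nm,q,z in(("handle",[(215,355),(370,340),(382,475),(232,492)],.128),("rest",[(97,75),(522,105),(480,512),(73,487)],.06)):
    P=np.array([ray(c,(u/5+260,v/5+140),z) for u,v in q]); 
    L=(P-s["tool_pos"])@R.from_quat(s["eef_rot"]).as_matrix()*1000
    print(nm,P.mean(0),L.mean(0).round(1),L[:,:2].round(1).tolist())
    for i in range(4):
        d=L[(i+1)%4]-L[i]; print(np.hypot(*d[:2]).round(1),np.degrees(np.arctan2(d[1],d[0])).round(1))
E
```

```text
handle [ 0.50522241 -0.19300706  0.128     ] [  1.9   6.  114.2] [[10.4, -5.4], [12.5, 15.4], [-6.5, 17.3], [-9.0, -3.2]]
20.9 84.3
19.1 174.2
20.7 -96.8
19.5 -6.5
rest [ 0.50532869 -0.19311993  0.06      ] [  2.    6.2 182.2] [[39.2, -25.5], [34.4, 43.0], [-35.1, 38.4], [-30.6, -31.2]]
68.7 94.0
69.6 -176.2
69.7 -86.3
70.0 4.7
```

>>> {"method": "play_rows", "body": {
  "steps": [
    [60, 2, 6, 0, 0, 0, -6.2],
    [60, 2, 6, 40, 0, 0, -6.2],
    [60, 2, 6, 80, 0, 0, -6.2],
    [60, 2, 6, 100, 0, 0, -6.2],
    [60, 2, 6, 100, 0, 0, -6.2]
  ]
}}

```text
time_s: 2.05
tool_pos: [0.503, -0.1935, 0.1395]
eef_rot: [0.979, 0.202, -0.003, -0.001]
wrist_force: [-0.3, -0.5, 0.1]
finger_gap: 0.0616
finger_force: 0.0
```

```bash
python3 - <<'E'
from h import *
s=monitor.observe(); f=grab_frame("wrist"); c=cam("wrist",s); print(s["tool_pos"],s["eef_rot"])
g=(255*(f/255.)**.45).astype(np.uint8)
cv2.imwrite("pics/w2.png",g)
print(proj(c,(.5052,-.193,.128)),ray(c,(320,240),.128))
E
```

```text
[ 0.50296004 -0.19353451  0.13948667] [ 0.97937057  0.20205161 -0.00253059 -0.00142322]
[312.00615286 286.51385182] [ 0.52671484 -0.18747317  0.128     ]
```

View pics/w2.png

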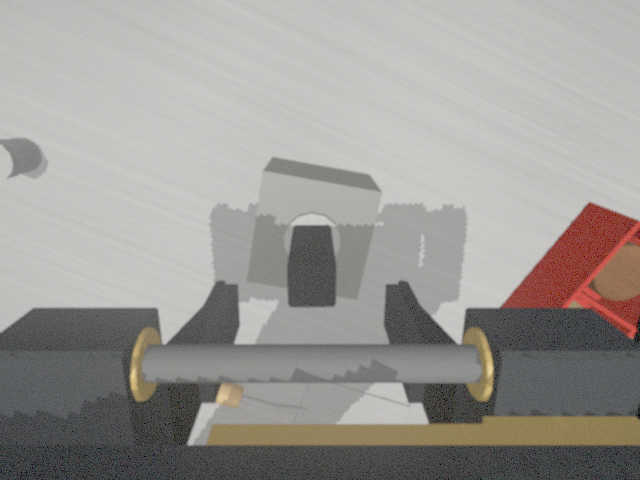

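The handle sits centred at (312,285) between the fingers and is square to them. I'll lower and grip.

>>> {"method": "play_rows", "body": {
  "steps": [
    [60, 1, 0, 30, 0, 0, 0],
    [60, 1, 0, 61, 0, 0, 0],
    [60, 1, 0, 61, 0, 0, 0],
    [20, 1, 0, 61, 0, 0, 0],
    [15, 1, 0, 61, 0, 0, 0]
  ]
}}

```text
time_s: 2.6
tool_pos: [0.5081, -0.1931, 0.084]
eef_rot: [0.979, 0.203, 0.001, 0.001]
wrist_force: [1.0, -0.0, 0.5]
finger_gap: 0.051
finger_force: 0.0
```

>>> {"method": "play_rows", "body": {
  "steps": [
    [15, 0, 0, 0, 0, 0, 0],
    [15, 0, 0, 0, 0, 0, 0],
    [15, 0, 0, 0, 0, 0, 0],
    [15, 0, 0, 0, 0, 0, 0],
    [15, 0, 0, 0, 0, 0, 0]
  ]
}}

```text
time_s: 3.1
tool_pos: [0.5069, -0.1924, 0.0819]
eef_rot: [0.979, 0.203, 0.0, 0.0]
wrist_force: [-1.4, 0.3, 3.8]
finger_gap: 0.0217
finger_force: 30.0
```

```bash
python3 - <<'E'
from h import *
s=monitor.observe(); print(s)
E
```

```text
{'time_s': 3.1, 'qpos': array([ 0.59735015,  0.26132153, -0.35993019,  1.87589108,  0.10689669,
        1.02269574, -0.96893408]), 'joint_velocities': array([ 0.00033411, -0.00212722, -0.00157464, -0.00186418,  0.00079483,
       -0.00016618, -0.00091142]), 'joint_torque': array([ 1.85902126e-02, -5.17208004e+01, -2.86589675e+00, -3.43116081e+01,
       -3.00911930e-02, -4.06321138e-01, -3.14976925e-03]), 'tool_pos': array([ 0.50688372, -0.19241453,  0.08189027]), 'eef_rot': array([9.79159333e-01, 2.03093520e-01, 1.16502418e-04, 9.50264783e-05]), 'wrist_force': array([-1.37960996,  0.30718583,  3.82565141]), 'moment': array([ 0.13351373,  0.19985674, -0.03055571]), 'finger_force': 29.998078672215343, 'finger_gap': 0.021708919516753175}
```

>>> {"method": "play_rows", "body": {
  "steps": [
    [15, 0, 0, -10, 0, 0, 0],
    [15, 0, 0, -30, 0, 0, 0],
    [15, 0, 0, -60, 0, 0, 0],
    [15, 0, 0, -95, 0, 0, 0],
    [15, 0, 0, -120, 0, 0, 0]
  ]
}}

```text
time_s: 3.6
tool_pos: [0.507, -0.1923, 0.2042]
eef_rot: [0.979, 0.203, 0.001, 0.0]
wrist_force: [1.0, 0.7, -1.2]
finger_gap: 0.0217
finger_force: 30.0
```

>>> {"method": "play_rows", "body": {
  "steps": [
    [15, 3, -20, 0, 0, 0, 0],
    [15, 9, -60, 0, 0, 0, 0],
    [15, 16, -100, 0, 0, 0, 0],
    [15, 23, -140, 0, 0, 0, 0],
    [15, 29, -180, 0, 0, 0, 0]
  ]
}}

```text
time_s: 4.1
tool_pos: [0.4603, -0.0134, 0.2009]
eef_rot: [0.979, 0.203, -0.001, -0.0]
wrist_force: [-0.2, 1.0, -1.6]
finger_gap: 0.0217
finger_force: 30.0
```

>>> {"method": "play_rows", "body": {
  "steps": [
    [15, 6, -40, 0, 0, 0, 0],
    [15, 12, -80, 0, 0, 0, 0],
    [15, 18, -115, 0, 0, 0, 0],
    [15, 24, -140, 0, 0, 0, 0],
    [15, 24, -150, 0, 0, 0, 0]
  ]
}}

```text
time_s: 4.6
tool_pos: [0.4224, 0.1346, 0.2011]
eef_rot: [0.979, 0.205, -0.0, -0.0]
wrist_force: [0.1, -0.1, -1.7]
finger_gap: 0.022
finger_force: 30.0
```

>>> {"method": "play_rows", "body": {
  "steps": [
    [15, 0, 0, 0, 0, 0, 0],
    [15, 0, 0, 0, 0, 0, 0],
    [15, 0, 0, 0, 0, 0, 0]
  ]
}}

```text
time_s: 4.9
tool_pos: [0.4243, 0.1301, 0.2013]
eef_rot: [0.979, 0.202, -0.0, 0.0]
wrist_force: [-0.9, -0.5, -1.7]
finger_gap: 0.0217
finger_force: 30.0
```

```bash
python3 - <<'E'
from h import *
import pickle
s=monitor.observe(); f=grab_frame("wrist"); pickle.dump(s,open("w3.pkl","wb")); c=cam("wrist",s); print(s["tool_pos"],s["eef_rot"],s["qpos"],s["wrist_force"],s["moment"])
g=(255*(f/255.)**.6).astype(np.uint8)
cv2.imwrite("pics/w3raw.png",f);cv2.imwrite("pics/w3.png",g)
print(proj(c,(.4805,.156,.1)))
E
```

```text
[0.42429649 0.13005234 0.2012949 ] [ 9.79377619e-01  2.02038058e-01 -3.02141382e-04  1.02829240e-04] [ 0.31790071 -0.05231085 -0.68136395  1.93755083 -0.03464976  1.24549858
 -1.51561465] [-0.920779   -0.46363061 -1.71486268] [-0.00186758  0.03408758 -0.01009504]
[308.47616421 133.96649249]
```

View pics/w3.png

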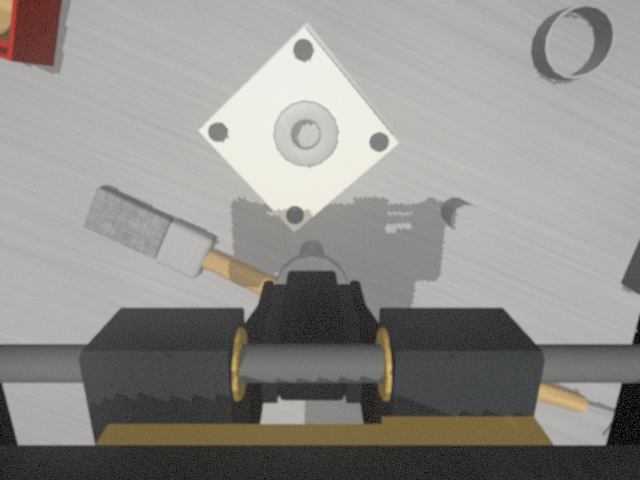

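The block's white top has corners (307,24),(398,143),(296,231),(198,130). The bush is at (306,133) with its bore near (307,134), and the rod's collar and tip are at (312,250–270).

```bash
python3 - <<'E'
from h import *
f=cv2.imread("pics/w3raw.png")
a=cv2.resize(f[90:180,260:350],None,fx=6,fy=6,interpolation=2)
b=cv2.resize(f[228:298,262:362],None,fx=5.4/1.0*0.46,fy=5.4*.46,interpolation=2)
b=(255*(b/255.)**.45).astype(np.uint8)
o=np.zeros((540,540+b.shape[1],3),np.uint8); o[:,:540]=a; o[:b.shape[0],540:]=b
print(o.shape); cv2.imwrite("pics/w3c.png",o)
E
```

```text
(540, 788, 3)
```

View pics/w3c.png

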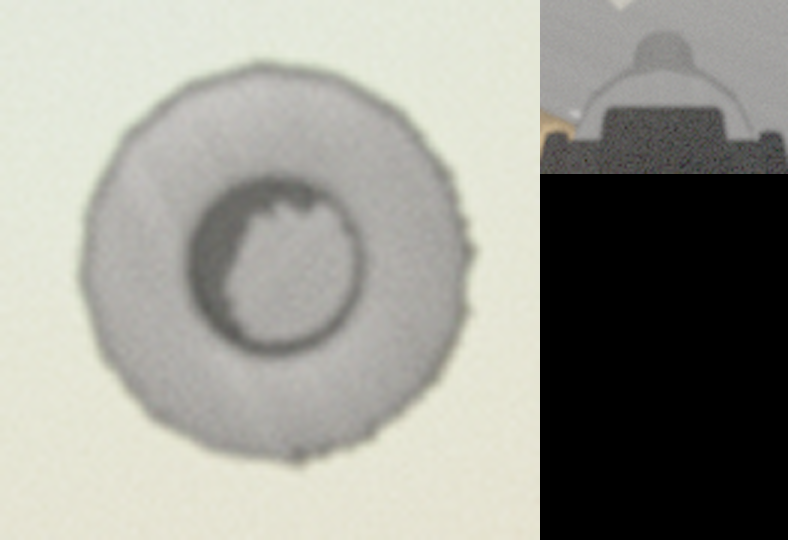

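```bash
python3 - <<'E'
from h import *
import pickle
s=pickle.load(open("w3.pkl","rb")); c=cam("wrist",s); M=R.from_quat(s["eef_rot"]).as_matrix(); t=np.array(s["tool_pos"])
for nm,p in(("collar bot",(17,0,22)),("collar top",(17,0,16)),("tip69",(7,0,69)),("tip71",(6.1,0,71)),("tip72",(4.5,0,72)),("tip69+1",(8,0,69)),("collar+1",(18,0,22)),("shankL",(0,-7,60)),("shankR",(0,7,60))):
    print(nm,proj(c,t+M@(np.array(p)/1000)).round(1))
B=ray(c,(305.7,133.8),.1); print("bore",B,"tool xy",totool(s,B-t))
q=np.array([ray(c,p,.088) for p in[(307,24),(398,143),(296,231),(198,130)]]); print("blk",q.mean(0), np.linalg.norm(q-np.roll(q,1,0),axis=1))
E
```

```text
collar bot [311.  247.6]
collar top [311.  252.1]
tip69 [311.1 236.6]
tip71 [311.1 237.1]
tip72 [311.1 239.1]
tip69+1 [311.1 235. ]
collar+1 [311.  245.6]
shankL [298.5 253.6]
shankR [323.7 253.6]
bore [0.47992505 0.15758424 0.1       ] tool xy [ 62.04681306  -3.27764147 101.25535814]
blk [0.47643277 0.16034721 0.088     ] [0.09205434 0.08996578 0.0881565  0.09065837]
```

>>> {"method": "play_rows", "body": {
  "steps": [
    [15, 22, -1, 0, 0, 0, 0],
    [15, 44, -2, 0, 0, 0, 0],
    [15, 65, -4, 0, 0, 0, 0],
    [15, 65, -4, 10, 0, 0, 0],
    [15, 65, -4, 20, 0, 0, 0]
  ]
}}

```text
time_s: 5.45
tool_pos: [0.4822, 0.1604, 0.1806]
eef_rot: [0.979, 0.203, -0.0, -0.0]
wrist_force: [-0.5, -0.5, -2.0]
finger_gap: 0.022
finger_force: 30.0
```

>>> {"method": "play_rows", "body": {
  "steps": [
    [15, 0, 0, 0, 0, 0, 0],
    [15, 0, 0, 0, 0, 0, 0],
    [15, 0, 0, 0, 0, 0, 0]
  ]
}}

```text
time_s: 5.75
tool_pos: [0.4821, 0.1607, 0.182]
eef_rot: [0.979, 0.203, 0.0, 0.0]
wrist_force: [0.6, 0.3, -1.3]
finger_gap: 0.0219
finger_force: 30.0
```

```bash
python3 - <<'E'
from h import *
import pickle
s=monitor.observe(); f=grab_frame("wrist"); c=cam("wrist",s); print(s["tool_pos"],s["eef_rot"],s["wrist_force"],s["moment"])
cv2.imwrite("pics/w4raw.png",f); u,v=proj(c,(.4799,.1576,.1)); print(u,v,proj(c,(.4799+.0085*.918,.1576+.0085*.397,.1)), totool(s,np.array([.4799,.1576,.1])-s["tool_pos"]))
a=cv2.resize(f[190:290,260:370],None,fx=6,fy=6,interpolation=2)
cv2.imwrite("pics/w4.png",(255*(a/255.)**.6).astype(np.uint8))
E
```

```text
[0.48209061 0.16066769 0.1819594 ] [9.79199970e-01 2.02897259e-01 2.65440187e-04 2.25403383e-04] [ 0.55758357  0.32786482 -1.26389486] [ 0.00051637 -0.00725362 -0.01498185]
314.2467660133358 246.07629081911614 [314.27931606 232.76146447] [-3.26431479  1.89965641 81.95906558]
```

View pics/w4.png

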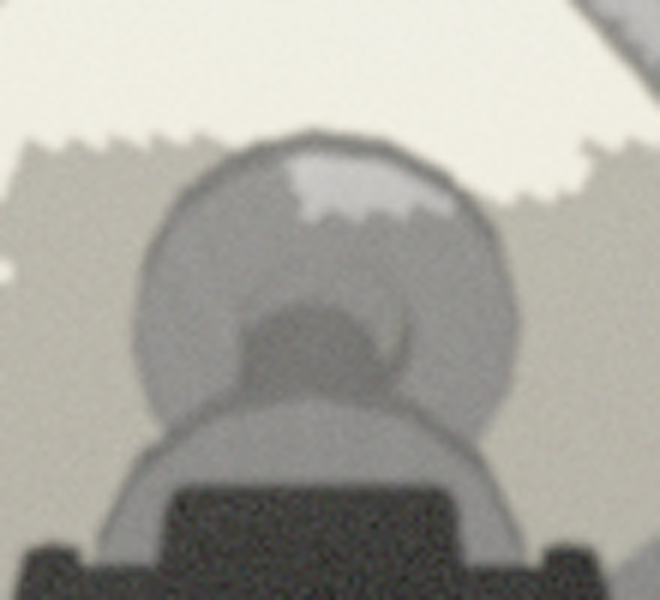

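The shank is centred at crop column 313 and the bore and bush at about 326, so the tip needs about +1.4 mm along tool y. Fore-aft it looks within 1 mm. I'll correct that and feel downwards.

>>> {"method": "play_rows", "body": {
  "steps": [
    [15, 0, 1.4, 2, 0, 0, 0],
    [15, 0, 1.4, 5, 0, 0, 0],
    [15, 0, 1.4, 8, 0, 0, 0],
    [15, 0, 1.4, 10, 0, 0, 0],
    [15, 0, 1.4, 12, 0, 0, 0]
  ]
}}

```text
time_s: 6.3
tool_pos: [0.4826, 0.1597, 0.1693]
eef_rot: [0.979, 0.203, -0.0, -0.0]
wrist_force: [-0.2, -0.1, -1.0]
finger_gap: 0.0222
finger_force: 30.0
```

>>> {"method": "play_rows", "body": {
  "steps": [
    [15, 0, 0, 1, 0, 0, 0],
    [15, 0, 0, 2, 0, 0, 0],
    [15, 0, 0, 3, 0, 0, 0],
    [15, 0, 0, 3, 0, 0, 0]
  ]
}}

```text
time_s: 6.7
tool_pos: [0.4825, 0.1596, 0.1664]
eef_rot: [0.979, 0.203, -0.0, 0.0]
wrist_force: [-1.6, -1.9, -3.1]
finger_gap: 0.022
finger_force: 30.0
```

>>> {"method": "play_rows", "body": {
  "steps": [
    [15, 0, 0, 2, 0, 0, 0],
    [15, 0, 0, 4, 0, 0, 0],
    [15, 0, 0, 6, 0, 0, 0],
    [15, 0, 0, 8, 0, 0, 0],
    [15, 0, 0, 8, 0, 0, 0]
  ]
}}

```text
time_s: 7.2
tool_pos: [0.4825, 0.1596, 0.1581]
eef_rot: [0.979, 0.203, -0.0, 0.0]
wrist_force: [-2.6, -1.0, -3.8]
finger_gap: 0.0219
finger_force: 30.0
```

>>> {"method": "play_rows", "body": {
  "steps": [
    [15, 0, 0, 3, 0, 0, 0],
    [15, 0, 0, 6, 0, 0, 0],
    [15, 0, 0, 9, 0, 0, 0],
    [15, 0, 0, 12, 0, 0, 0],
    [15, 0, 0, 12, 0, 0, 0]
  ]
}}

```text
time_s: 7.7
tool_pos: [0.4825, 0.1596, 0.1459]
eef_rot: [0.979, 0.203, -0.0, -0.0]
wrist_force: [-2.9, -2.4, -3.3]
finger_gap: 0.0216
finger_force: 30.0
```

>>> {"method": "play_rows", "body": {
  "steps": [
    [15, -0.8, 0, 1, 0, 0, 0],
    [15, -0.8, 0, 2, 0, 0, 0],
    [15, -0.8, 0, 3, 0, 0, 0],
    [15, -0.8, 0, 4, 0, 0, 0],
    [15, -0.8, 0, 5, 0, 0, 0]
  ]
}}

```text
time_s: 8.2
tool_pos: [0.4822, 0.1596, 0.1416]
eef_rot: [0.979, 0.203, 0.0, -0.0]
wrist_force: [-1.5, -1.3, 0.1]
finger_gap: 0.022
finger_force: 30.0
```

>>> {"method": "play_rows", "body": {
  "steps": [
    [15, 0, 0, 1, 0, 0, 0],
    [15, 0, 0, 2, 0, 0, 0],
    [15, 0, 0, 3, 0, 0, 0],
    [15, 0, 0, 4, 0, 0, 0],
    [15, 0, 0, 5, 0, 0, 0]
  ]
}}

```text
time_s: 8.7
tool_pos: [0.4825, 0.1595, 0.1375]
eef_rot: [0.979, 0.203, 0.001, 0.0]
wrist_force: [-4.9, -3.0, 11.4]
finger_gap: 0.022
finger_force: 30.0
```

>>> {"method": "play_rows", "body": {
  "steps": [
    [15, -0.4, 0, 1, 0, 0, 0],
    [15, -0.4, 0, 2, 0, 0, 0],
    [15, -0.4, 0, 3, 0, 0, 0],
    [15, -0.4, 0, 3, 0, 0, 0]
  ]
}}

```text
time_s: 9.1
tool_pos: [0.4824, 0.1594, 0.1346]
eef_rot: [0.979, 0.203, 0.001, 0.0]
wrist_force: [-1.6, -1.3, 7.6]
finger_gap: 0.0222
finger_force: 30.0
```

```bash
python3 -c "
from h import *
s=monitor.observe();print(s['tool_pos'],s['wrist_force'],s['moment'],totool(s,s['wrist_force'])/1000)"
```

```text
[0.48237372 0.15941709 0.13455755] [-1.58678672 -1.25744262  7.60716046] [-0.48310068  0.56742723  0.01037461] [-1.94353315  0.52736618 -7.61002681]
```

>>> {"method": "play_rows", "body": {
  "steps": [
    [15, 0, 0, 1, 0, 0, 0],
    [15, 0, 0, 2, 0, 0, 0],
    [15, 0, 0, 3, 0, 0, 0],
    [15, 0, 0, 3, 0, 0, 0]
  ]
}}

```text
time_s: 9.5
tool_pos: [0.4825, 0.1594, 0.1318]
eef_rot: [0.979, 0.203, 0.001, 0.0]
wrist_force: [-2.4, -1.9, 8.8]
finger_gap: 0.0223
finger_force: 30.0
```

>>> {"method": "play_rows", "body": {
  "steps": [
    [15, 0, 0, 1, 0, 0, 0],
    [15, 0, 0, 2, 0, 0, 0],
    [15, 0, 0, 3, 0, 0, 0],
    [15, 0, 0, 3, 0, 0, 0]
  ]
}}

```text
time_s: 9.9
tool_pos: [0.4824, 0.1593, 0.1285]
eef_rot: [0.979, 0.203, 0.001, 0.0]
wrist_force: [-1.0, -0.7, 4.1]
finger_gap: 0.0217
finger_force: 30.0
```

>>> {"method": "play_rows", "body": {
  "steps": [
    [15, 0, 0, 1, 0, 0, 0],
    [15, 0, 0, 2, 0, 0, 0],
    [15, 0, 0, 3, 0, 0, 0],
    [15, 0, 0, 3, 0, 0, 0]
  ]
}}

```text
time_s: 10.3
tool_pos: [0.4815, 0.1594, 0.1242]
eef_rot: [0.979, 0.203, -0.0, -0.0]
wrist_force: [-0.5, 0.5, -2.1]
finger_gap: 0.0218
finger_force: 30.0
```

>>> {"method": "play_rows", "body": {
  "steps": [
    [15, 0, 0, 0.7, 0, 0, 0],
    [15, 0, 0, 1.4, 0, 0, 0],
    [15, 0, 0, 1.4, 0, 0, 0]
  ]
}}

```text
time_s: 10.6
tool_pos: [0.4815, 0.1593, 0.1229]
eef_rot: [0.979, 0.203, -0.0, -0.0]
wrist_force: [-0.3, 0.3, -1.6]
finger_gap: 0.0216
finger_force: 30.0
```

```bash
python3 - <<'E'
from h import *
s=monitor.observe();print(s['tool_pos'],s['wrist_force'],s['moment'],s['time_s'])
S=cam("scene"); f=grab_frame("scene"); cv2.imwrite("pics/s1raw.png",f)
u,v=proj(S,(.4764,.1603,.05)).astype(int); print(u,v)
o=[]
for g in(cv2.imread("pics/scene0.png"),f): o.append(cv2.resize(g[v-60:v+60,u-60:u+40],(400,480),interpolation=2))
o=np.hstack(o); cv2.imwrite("pics/s1.png",(255*(o/255.)**.5).astype(np.uint8))
E
```

```text
[0.4814803  0.15928812 0.12293083] [-0.30818499  0.27862891 -1.56464666] [ 0.01812874 -0.02162723  0.0242453 ] 10.6
331 172
```

View pics/s1.png

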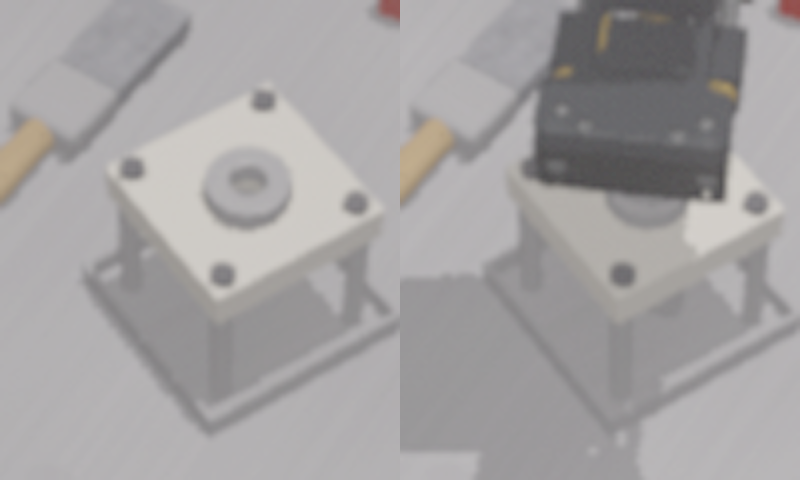

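The push force fell to just the rod's weight (−1.6 N) at a 49 mm depth. A dark shape, which should be the nozzle, is now under the block at (672,300) in the right half. I'll draw the rod straight up and carry it back.

>>> {"method": "play_rows", "body": {
  "steps": [
    [15, 0, 0, -6, 0, 0, 0],
    [15, 0, 0, -16, 0, 0, 0],
    [15, 0, 0, -30, 0, 0, 0],
    [15, 0, 0, -48, 0, 0, 0],
    [15, 0, 0, -64, 0, 0, 0]
  ]
}}

```text
time_s: 11.15
tool_pos: [0.482, 0.1595, 0.1893]
eef_rot: [0.979, 0.203, 0.001, -0.0]
wrist_force: [0.7, -0.5, -1.9]
finger_gap: 0.0221
finger_force: 30.0
```

>>> {"method": "play_rows", "body": {
  "steps": [
    [15, 0, 0, -16, 0, 0, 0],
    [15, -10, 30, -16, 0, 0, 0],
    [15, -23, 66, -16, 0, 0, 0],
    [15, -37, 106, -16, 0, 0, 0],
    [15, -51, 146, -16, 0, 0, 0]
  ]
}}

```text
time_s: 11.65
tool_pos: [0.4932, 0.0037, 0.2048]
eef_rot: [0.979, 0.203, 0.001, 0.0]
wrist_force: [0.6, -0.3, -2.1]
finger_gap: 0.0222
finger_force: 30.0
```

>>> {"method": "play_rows", "body": {
  "steps": [
    [15, -14, 40, 0, 0, 0, 0],
    [15, -28, 80, 0, 0, 0, 0],
    [15, -42, 120, 0, 0, 0, 0],
    [15, -55, 155, 0, 0, 0, 0],
    [15, -65, 187, 0, 0, 0, 0]
  ]
}}

```text
time_s: 12.15
tool_pos: [0.5076, -0.1947, 0.2047]
eef_rot: [0.979, 0.203, 0.001, 0.001]
wrist_force: [0.6, 1.4, -1.6]
finger_gap: 0.022
finger_force: 30.0
```

>>> {"method": "play_rows", "body": {
  "steps": [
    [15, 0, 0, 0, 0, 0, 0],
    [15, 0, 0, 0, 0, 0, 0],
    [15, 0, 0, 0, 0, 0, 0]
  ]
}}

```text
time_s: 12.45
tool_pos: [0.508, -0.1912, 0.2039]
eef_rot: [0.979, 0.204, 0.0, -0.0]
wrist_force: [0.1, -0.8, -1.3]
finger_gap: 0.0219
finger_force: 30.0
```

```bash
python3 - <<'E'
from h import *
s=monitor.observe();print(s['tool_pos'],s['eef_rot'],s['wrist_force'],s['time_s'])
print(totool(s,np.array([.5069,-.1924,.0819])-s['tool_pos']))
f=grab_frame("wrist"); cv2.imwrite("pics/w5raw.png",f)
S=cam("scene"); g=grab_frame("scene"); cv2.imwrite("pics/s2raw.png",g)
u,v=proj(S,(.4764,.1603,.05)).astype(int)
a=cv2.resize(g[v-60:v+60,u-60:u+40],(400,480),interpolation=2)
b=cv2.resize(f[160:310,250:375],(400,480),interpolation=2)
o=np.hstack([a,b]); cv2.imwrite("pics/s2.png",(255*(o/255.)**.5).astype(np.uint8))
E
```

```text
[ 0.50801405 -0.19117231  0.20394341] [ 9.79016887e-01  2.03778591e-01  4.64486158e-04 -7.02915673e-05] [ 0.05835421 -0.76665249 -1.25994093] 12.45
[ -1.62586973   0.67490683 122.04197696]
```

View pics/s2.png

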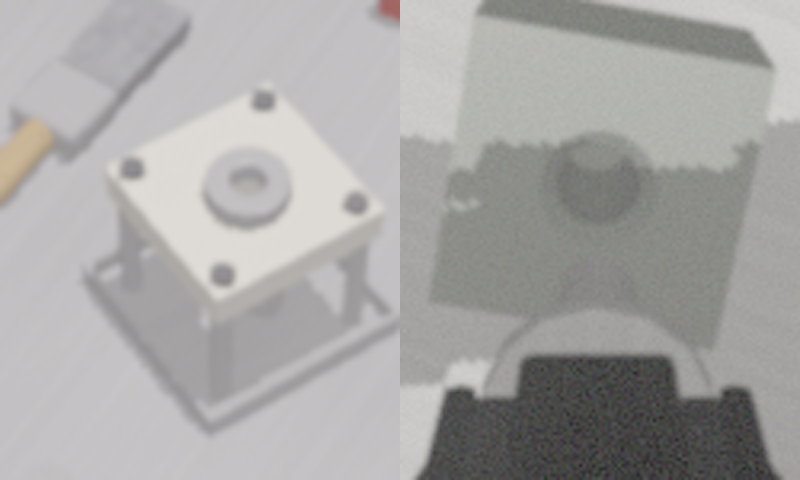

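The nozzle is visible down in the pan at (270,300). On the right, the shank at column 598 lines up with the hole at 599. I'll lower it gently.

>>> {"method": "play_rows", "body": {
  "steps": [
    [15, -1.6, 0.7, 15, 0, 0, 0],
    [15, -1.6, 0.7, 35, 0, 0, 0],
    [15, -1.6, 0.7, 52, 0, 0, 0],
    [15, -1.6, 0.7, 62, 0, 0, 0],
    [15, -1.6, 0.7, 66, 0, 0, 0]
  ]
}}

```text
time_s: 13.05
tool_pos: [0.5056, -0.1932, 0.1356]
eef_rot: [0.979, 0.203, -0.001, -0.001]
wrist_force: [-0.3, 0.1, -1.8]
finger_gap: 0.0221
finger_force: 30.0
```

>>> {"method": "play_rows", "body": {
  "steps": [
    [15, 0, 0, 2, 0, 0, 0],
    [15, 0, 0, 6, 0, 0, 0],
    [15, 0, 0, 10, 0, 0, 0],
    [15, 0, 0, 14, 0, 0, 0],
    [15, 0, 0, 14, 0, 0, 0]
  ]
}}

```text
time_s: 13.55
tool_pos: [0.5062, -0.1936, 0.1227]
eef_rot: [0.979, 0.203, -0.0, -0.0]
wrist_force: [0.6, 0.1, -1.4]
finger_gap: 0.0219
finger_force: 30.0
```

```bash
python3 -c "
from h import *
s=monitor.observe();print(s['tool_pos'],s['wrist_force'],s['moment'],totool(s,np.array([.5069,-.1924,.0819])-s['tool_pos']))"
```

```text
[ 0.50618457 -0.19361685  0.12268644] [ 0.62387366  0.06643244 -1.40004605] [ 0.03995102 -0.00649423  0.01646733] [ 1.15812029 -0.81078416 40.78637003]
```

Already 9 mm into the hole with no contact force. I'll carry on down.

>>> {"method": "play_rows", "body": {
  "steps": [
    [15, 0.8, -0.5, 6, 0, 0, 0],
    [15, 0.8, -0.5, 13, 0, 0, 0],
    [15, 0.8, -0.5, 20, 0, 0, 0],
    [15, 0.8, -0.5, 26, 0, 0, 0],
    [15, 0.8, -0.5, 30, 0, 0, 0]
  ]
}}

```text
time_s: 14.05
tool_pos: [0.5066, -0.1928, 0.0923]
eef_rot: [0.979, 0.203, -0.0, -0.0]
wrist_force: [-0.0, 0.0, -1.9]
finger_gap: 0.0215
finger_force: 30.0
```

>>> {"method": "play_rows", "body": {
  "steps": [
    [15, 0, 0, 2, 0, 0, 0],
    [15, 0, 0, 4, 0, 0, 0],
    [15, 0, 0, 6, 0, 0, 0],
    [15, 0, 0, 7.5, 0, 0, 0],
    [15, 0, 0, 7.5, 0, 0, 0]
  ]
}}

```text
time_s: 14.55
tool_pos: [0.5069, -0.1929, 0.0856]
eef_rot: [0.979, 0.203, -0.0, -0.0]
wrist_force: [-0.4, 0.5, -2.3]
finger_gap: 0.022
finger_force: 30.0
```

>>> {"method": "play_rows", "body": {
  "steps": [
    [15, 0, 0, 0.5, 0, 0, 0],
    [15, 0, 0, 1, 0, 0, 0],
    [15, 0, 0, 1.5, 0, 0, 0],
    [15, 0, 0, 1.5, 0, 0, 0]
  ]
}}

```text
time_s: 14.95
tool_pos: [0.507, -0.1929, 0.0841]
eef_rot: [0.979, 0.203, -0.0, -0.0]
wrist_force: [-0.3, -0.0, -1.2]
finger_gap: 0.0218
finger_force: 30.0
```

>>> {"method": "play_rows", "body": {
  "steps": [
    [15, 0, 0, 0.5, 0, 0, 0],
    [15, 0, 0, 1, 0, 0, 0],
    [15, 0, 0, 1.5, 0, 0, 0],
    [15, 0, 0, 1.5, 0, 0, 0]
  ]
}}

```text
time_s: 15.35
tool_pos: [0.5069, -0.1929, 0.0826]
eef_rot: [0.979, 0.203, -0.0, -0.0]
wrist_force: [-0.4, -1.0, -1.8]
finger_gap: 0.0218
finger_force: 30.0
```

>>> {"method": "play_rows", "body": {
  "steps": [
    [15, 0, 0, 0.3, 0, 0, 0],
    [15, 0, 0, 0.6, 0, 0, 0],
    [15, 0, 0, 0.6, 0, 0, 0]
  ]
}}

```text
time_s: 15.65
tool_pos: [0.507, -0.1929, 0.082]
eef_rot: [0.979, 0.203, -0.0, -0.0]
wrist_force: [-0.6, -0.6, -2.5]
finger_gap: 0.022
finger_force: 30.0
```

>>> {"method": "play_rows", "body": {
  "steps": [
    [15, 0, 0, 0.4, 0, 0, 0],
    [15, 0, 0, 0.8, 0, 0, 0],
    [15, 0, 0, 0.8, 0, 0, 0]
  ]
}}

```text
time_s: 15.95
tool_pos: [0.507, -0.1929, 0.0819]
eef_rot: [0.979, 0.203, 0.0, 0.0]
wrist_force: [-2.1, 2.1, 6.2]
finger_gap: 0.0218
finger_force: 30.0
```

>>> {"method": "play_rows", "body": {
  "steps": [
    [15, 0, 0, 0.3, 0, 0, 0],
    [15, 0, 0, 0.6, 0, 0, 0],
    [15, 0, 0, 0.6, 0, 0, 0]
  ]
}}

```text
time_s: 16.25
tool_pos: [0.5071, -0.1929, 0.0819]
eef_rot: [0.979, 0.203, -0.0, 0.0]
wrist_force: [-5.3, 1.2, 10.4]
finger_gap: 0.0218
finger_force: 30.0
```

Seated (10 N). I'll ease off, open and withdraw.

>>> {"method": "play_rows", "body": {
  "steps": [
    [15, 0, 0, -1, 0, 0, 0],
    [30, 0, 0, -1, 0, 0, 0],
    [50, 0, 0, -1, 0, 0, 0],
    [60, 0, 0, -1, 0, 0, 0],
    [60, 0, 0, -1, 0, 0, 0]
  ]
}}

```text
time_s: 16.75
tool_pos: [0.507, -0.1929, 0.0816]
eef_rot: [0.979, 0.203, 0.0, -0.0]
wrist_force: [-1.0, -0.3, -0.1]
finger_gap: 0.0459
finger_force: 0.0
```

>>> {"method": "play_rows", "body": {
  "steps": [
    [60, 0, 0, 0, 0, 0, 0],
    [60, 0, 0, 0, 0, 0, 0],
    [60, 0, 0, 0, 0, 0, 0]
  ]
}}

```text
time_s: 17.05
tool_pos: [0.507, -0.1929, 0.0817]
eef_rot: [0.979, 0.203, 0.0, -0.0]
wrist_force: [-0.8, 0.4, 0.6]
finger_gap: 0.0592
finger_force: 0.0
```

>>> {"method": "play_rows", "body": {
  "steps": [
    [60, 0, 0, -15, 0, 0, 0],
    [60, 0, 0, -45, 0, 0, 0],
    [60, 0, 0, -85, 0, 0, 0],
    [60, 0, 0, -120, 0, 0, 0],
    [60, 0, 0, -150, 0, 0, 0]
  ]
}}

```text
time_s: 17.55
tool_pos: [0.5073, -0.1928, 0.2351]
eef_rot: [0.979, 0.203, 0.001, 0.001]
wrist_force: [-0.0, 0.1, -0.5]
finger_gap: 0.0596
finger_force: 0.0
```

>>> {"method": "play_rows", "body": {
  "steps": [
    [60, -40, 0, 0, 0, 0, 0],
    [60, -40, 0, 0, 0, 0, 0],
    [60, -40, 0, 0, 0, 0, 0]
  ]
}}

```text
time_s: 17.85
tool_pos: [0.4699, -0.2093, 0.2328]
eef_rot: [0.979, 0.202, 0.0, 0.001]
wrist_force: [0.4, 0.6, -0.2]
finger_gap: 0.06
finger_force: 0.0
```

```bash
python3 - <<'E'
from h import *
s=monitor.observe(); print(s["tool_pos"],s["finger_gap"],s["wrist_force"]); c=cam("wrist",s)
f=grab_frame("wrist"); cv2.imwrite("pics/w6.png",f)
print(proj(c,(.5052,-.193,.128)))
m=(f.max(2)<35).astype(np.uint8);m[260:]=0;k,l,st,ce=cv2.connectedComponentsWithStats(m)
for i in range(1,k):
    if st[i,4]>200: 
        print(st[i]); q=cv2.findContours((l==i).astype(np.uint8),0,2)[0][0]; P=cv2.approxPolyDP(q,2,True)[:,0]; print(P.tolist())
a=cv2.imread("pics/scene0.png");b=grab_frame("scene");d=cv2.absdiff(cv2.GaussianBlur(a,(5,5),0),cv2.GaussianBlur(b,(5,5),0)).max(2)
k,l,st,ce=cv2.connectedComponentsWithStats((d>25).astype(np.uint8))
print([x.tolist() for x in st[1:] if x[4]>25])
E
```

```text
[ 0.46991452 -0.20931245  0.23282284] 0.06004944798385211 [ 0.4131962   0.59475447 -0.1842993 ]
[309.33674759 171.08790349]
[[0, 0, 219, 323, 27832], [0, 10, 53, 79, 1177], [38, 38, 6, 23, 66], [21, 85, 23, 28, 195], [0, 94, 12, 17, 109], [13, 110, 15, 13, 100], [72, 172, 16, 8, 94], [52, 177, 15, 12, 93], [0, 210, 18, 50, 622], [225, 306, 10, 4, 29]]
```

```bash
python3 -c "
from h import *
print(close_job())"
```

```text
the job is handed in; nothing more can be done
None
```

The rod drove the nozzle out into the catch pan and is back in its rest, collar seated and released; I handed the job in at about 18 s, and the wrist force read about 11 N at most while pressing.

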